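Make up two printer service kits

ROBOT

A 6-joint arm with a two-finger parallel gripper is mounted at the origin on the work surface. World frame = base frame: x ahead of the robot, y to its left, z up, the work surface at z = 0. Lengths are in m, angles in rad, forces in N, time in s.
With the tool pointing down it reaches from about 0.325 to 0.925 m from the base axis. Payload 3.1 kg.
Tool frame: the origin (TCP) lies midway between the tips of the shut fingers; the grasp point (between the pads) lies 19 mm behind it; z points along the fingers, y is the line along which they close (so a half turn about z gives the same grasp; the last joint's range is limited). The gripper opens to 85 mm and grips with 20 to 120 N. Pads are 22 mm wide; open, the fingers measure 114 mm over their backs; the gripper's body (76 mm by 85 mm) begins 54 mm behind the grasp point. The pads swing forward as they close: fully open they stand 13 mm farther back than shut.
Start: joints at [-1.448, 0.217, 1.613, -0, 1.311, -0.112], TCP at [0.145, -0.608, 0.231] pointing down, gripper open.
Joint ranges: [-2.75, 2.75], [-0.78, 2.1], [0.31, 2.55], [-1.13, 4.27], [0.13, 2.63], [-2.58, 2.58]. Speed limits (rad/s): [2.79, 2.79, 3.14, 3.14, 3.14, 3.14].

INTERFACE

Orientations are given as a unit quaternion [x, y, z, w].
In Python, from workcell import ctrl gives the robot as it stands.
- The arm moves only by the tool step_arm, never from a script. Its argument "series" is a list of rows, each a list of 5 numbers: the shift along the tool's x, y, z in cm, then the turn about the tool's z in degrees, then the closure, from 0 (fully open) to 1 (shut). In form: [[tx, ty, tz, yaw, gripper], ...]. A call has 1 to 10 rows; each row is the pose to reach, as a shift and turn from the pose commanded when the call began, along the tool's axes at that moment; what a row does not reach only later rows make up. A row lasts 1/10 s, in which the tool goes at most 50 mm and 8.59 degrees, less where a joint would pass 70% of its speed; a pose out of reach is approached as far as the arm can. A call with a gripper value outside its range is refused whole. The fingers move at their own pace and stop on an object; "grip_force" is the grip in N (left out, the last holds). Time passes only in rows, so rows that repeat a pose let the fingers close. It gives the time, the measured TCP pose, the force, the opening and the grip force at its end, in the units of the state.
- ctrl.get_obs(): the state, without advancing time (a new reading comes with each control period).
- ctrl.grab_frame(name): name is "side" or "top" or "wrist"; returns the picture (400x640x3 uint8, red, green, blue); there is no depth.
- ctrl.calibration(name): a dict with "fx", "fy", "cx", "cy" (pixels), "origin" and "attitude" of the camera in the world. Camera axes: x right, y up, looking along -z (the intrinsics and any distortion apply to the point x, -y, -z); pixel columns grow to the right and rows downward; lengths in m; the calibration is good to about 2 mm. A picture is of the moment at which its call begins: read the wrist's pose just before it. calibration takes no time and is no camera call; for the wrist camera it gives the pose at the moment of the call.
- ctrl.sign_off(): hands the job in; it is judged then, once.
The state is a dict: "clock": time; "q": joint angles; "joint_vel": joint speeds; "tau": joint torques, N m; "eef_pos": TCP position; "tcp_rot": TCP orientation; "ft_force": force on the tool from outside, world axes, zero at the start; "wrist_torque": the same for the moment, N m; "width": finger opening in m; "gripper_force": force on a finger pad.
Only numpy, scipy, OpenCV 4.12 (cv2) and the standard library are available. Lean on these libraries where they do the work, as an engineer would, in place of code of your own. Each camera call takes 0.05 s, during which the arm holds its last target. There are 200 camera calls.

TASK

Make up the two printer service kits. In the blue tray, lay the stepper motor on its side as it lies now, with the green cover laid flat and centred on top of it, and the orange gear flat on the tray floor beside them; in the yellow tray, set the heat sink on the floor, fins up, with the fan laid flat and centred on top of it. The red cover and the white gear belong to other jobs: leave them where they are.

Things in the scene. Friction and masses are not known exactly. Their poses are not given: they have to be found in the camera images.
- motor: stepper motor lying on its side: black body with aluminium end plates, 40 mm long (its x) by 42 mm wide (its y) by 42 mm high, and a 5 mm steel shaft that sticks out 20 mm level along its +x. About 0.3 kg. Origin: centre of the underside of the 40 x 42 body (shaft not counted); z up.
- green_cover: Bright green printed plastic cover, a plain rectangular slab 56 mm (its x) by 48 mm (its y), 14 mm thick, with five black vent slots drawn on top. Origin: centre of the underside; z up. About 30 g.
- orange_gear: Orange printed plastic spur gear lying flat, 44 mm diameter, 22 mm high, dark hub on top. Origin: centre of the underside; z up, along its axis. About 25 g.
- heat_sink: aluminium heat sink, bare metal, 40 x 40 mm and 24 mm high, fins upright and running along its x, their tops level. About 70 g. Origin: centre of the underside; z up.
- fan: axial fan lying flat: black square frame 40 x 40 mm, 20 mm thick, grey disc with black blades on top. About 30 g. Origin: centre of the underside; z up.
- blue_tray: Blue open tray, fixed to the table, outer size 180 mm (its x) by 130 mm (its y), walls 4 mm thick and 22 mm high from the table, floor 4 mm thick. Origin: centre of the underside, at table height; z up. It may stand on the robot's left or right.
- yellow_tray: Yellow open tray, fixed to the table, outer size 180 mm (its x) by 130 mm (its y), walls 4 mm thick and 22 mm high from the table, floor 4 mm thick. Origin: centre of the underside, at table height; z up. It may stand on the robot's left or right.
- red_cover: NOT to be used. Red printed plastic cover, a plain rectangular slab 56 mm (its x) by 48 mm (its y), 14 mm thick, with five black vent slots drawn on top. Origin: centre of the underside; z up. Same shape as the green one; leave it in place.
- white_gear: NOT to be used. White printed plastic spur gear lying flat, 44 mm diameter, 22 mm high, dark hub on top. Origin: centre of the underside; z up, along its axis. Same shape as the orange one; leave it in place.
Mind the look-alikes: they are no part of the job. Several things look just like the green_cover: the one meant starts farthest to the robot's left.

How it is judged:
At the end, for the whole second after the job is handed in: Motor on its side and orange gear flat on the blue tray's floor, green cover flat on the motor; heat sink flat on the yellow tray's floor, fan flat on it; stacked centres within 12 mm, heights within 4 mm, tilts under 0.1 rad; all at rest; red cover and white gear moved under 20 mm (x of motor in the frame of blue_tray between -0.07 and 0.07 m and y of motor in the frame of blue_tray between -0.048 and 0.048 m and z of motor in the frame of blue_tray between 0 and 0.008 m and angle between each of motor, green_cover, orange_gear, heat_sink, fan's own z axis and vertical below 0.1 rad and linear speed of each of motor, green_cover, orange_gear, heat_sink, fan below 0.02 m/s and angular speed of each of motor, green_cover, orange_gear, heat_sink, fan below 0.2 rad/s and horizontal distance between green_cover and motor below 0.012 m and z of green_cover in the frame of motor between 0.038 and 0.046 m and x of orange_gear in the frame of blue_tray between -0.07 and 0.07 m and y of orange_gear in the frame of blue_tray between -0.048 and 0.048 m and z of orange_gear in the frame of blue_tray between 0 and 0.008 m and x of heat_sink in the frame of yellow_tray between -0.07 and 0.07 m and y of heat_sink in the frame of yellow_tray between -0.048 and 0.048 m and z of heat_sink in the frame of yellow_tray between 0 and 0.008 m and horizontal distance between fan and heat_sink below 0.012 m and z of fan in the frame of heat_sink between 0.02 and 0.028 m); the robot touches nothing.
It fails at once if the red cover is shifted more than 20 mm (distance of red_cover from where it was at the start of the episode above 0.02 m).
It fails at once if the white gear is shifted more than 20 mm (distance of white_gear from where it was at the start of the episode above 0.02 m).
It also fails if it takes over 136 s, if anything falls off the work surface, if the arm or the gripper's body presses on something with over 40 N, if the wrist force passes 120 N, or if a joint passes its speed limit or range.

## Working session

There is one attempt and no reset: what is moved stays moved. The work goes in short steps, Python scripts to look and compute and a tool call to move; the robot and the scene stay as the last step left them, time stands still between calls to the robot, and variables do not carry over. Pictures are saved under pics/ and viewed, at most 18 in all, crops included, and the job is handed in when it is done.

Besides the shell and the picture viewer there is one more tool, called by a JSON object that holds its "op" and its "data", one argument or row to a line. step_arm: Moves the arm, as the interface text tells. Its arguments: {"type":"object","properties":{"series":{"type":"array","items":{"type":"array","items":{"type":"number"}}},"grip_force":{"type":"number"}},"required":["series"]}

```bash
mkdir -p pics; ls; python3 - <<'E'
from workcell import ctrl
import cv2,json
for n in("top","side"):
    im=ctrl.grab_frame(n); cv2.imwrite(f"pics/{n}0.png",im[:,:,::-1]); print(n,ctrl.calibration(n))
print(ctrl.calibration("wrist")); print(ctrl.get_obs())
E
```

```text
pics
top {'fx': 444.23997585288436, 'fy': 444.23997585288436, 'cx': 316.8644331248121, 'cy': 197.88564790787348, 'origin': array([ 0.28569546, -0.01756262,  1.09214251]), 'attitude': array([ 0.07727155, -0.07153824, -0.69976592,  0.7065685 ])}
side {'fx': 502.7841496857922, 'fy': 502.7841496857922, 'cx': 316.7210511118207, 'cy': 192.88672119816476, 'origin': array([0.26073276, 0.65080917, 0.73483715]), 'attitude': array([-0.07260401,  0.38552643,  0.9040459 , -0.16970281])}
{'fx': 291.36488639874983, 'fy': 291.36488639874983, 'cx': 321.7792772074488, 'cy': 197.49881627702166, 'origin': array([ 0.22331654, -0.59012348,  0.37403476]), 'attitude': array([-0.12250542,  0.09815252, -0.61147732,  0.77553465])}
{'clock': 0.1, 'q': array([-1.44820058e+00,  2.17705813e-01,  1.61478702e+00, -1.44967909e-05,
        1.31131567e+00, -1.12213715e-01]), 'joint_vel': array([-0.00287317, -0.00222414, -0.00262311,  0.00059995,  0.00025985,
        0.00069718]), 'tau': array([-1.20046981e-03, -3.98077548e+01, -3.04969704e+01, -1.97281147e-04,
        4.26604995e-03, -7.95070036e-06]), 'eef_pos': array([ 0.14532851, -0.60710362,  0.23007508]), 'tcp_rot': array([ 9.93115149e-01,  1.17136986e-01, -1.27548024e-05, -1.10787099e-03]), 'ft_force': array([ 0.6155546 , -0.61441668,  1.16577348]), 'wrist_torque': array([-0.03085405,  0.04791524,  0.01596506]), 'gripper_force': 0.0, 'width': 0.08546418419333045}
```

View pics/top0.png

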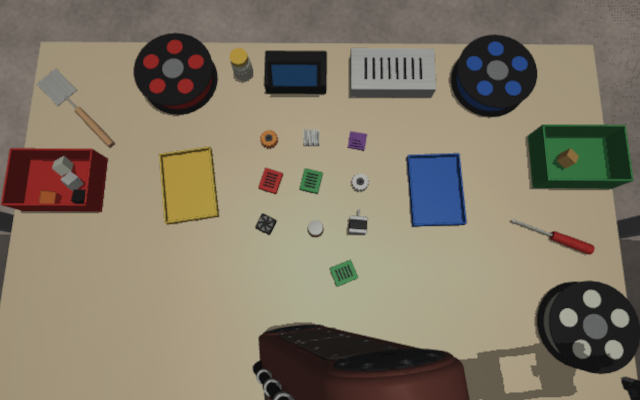

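View pics/side0.png

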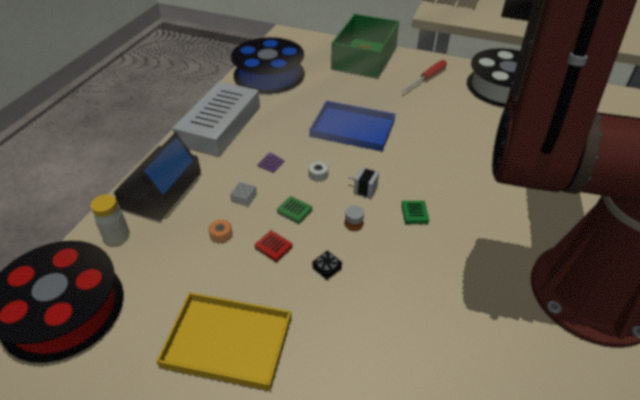

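```bash
cat > h.py <<'E'
from workcell import ctrl
import cv2, numpy as np
from scipy.spatial.transform import Rotation as R
def proj(c,P):
    p=(np.asarray(P,float)-c["origin"])@R.from_quat(c["attitude"]).as_matrix()
    return np.c_[c["cx"]+c["fx"]*p[:,0]/-p[:,2], c["cy"]+c["fy"]*-p[:,1]/-p[:,2]]
def lift(c,px,z):
    px=np.asarray(px,float).reshape(-1,2)
    d=np.c_[(px[:,0]-c["cx"])/c["fx"],-(px[:,1]-c["cy"])/c["fy"],-np.ones(len(px))]@R.from_quat(c["attitude"]).as_matrix().T
    return c["origin"]+d*((z-c["origin"][2])/d[:,2])[:,None]
def ortho(im,c,z,x1,y1,W,H,mm=1.):
    """image up = +x, left = +y; (col,row) -> y=y1-col*mm, x=x1-row*mm"""
    s=mm/1000; q=np.float32([[0,0],[W,0],[W,H],[0,H]])
    w=[[x1-r*s,y1-k*s,z] for k,r in q]
    M=cv2.getPerspectiveTransform(np.float32(proj(c,w)),q)
    return cv2.warpPerspective(im,M,(W,H),flags=cv2.INTER_CUBIC)
E
python3 - <<'E'
from h import *
c=ctrl.calibration("top"); s=ctrl.calibration("side")
im=cv2.imread("pics/top0.png")
cv2.imwrite("pics/o0.png",ortho(im,c,0.02,0.68,0.40,800,500))
for n,t,sd,z in [("green1",(312,180),(294,208),.014),("green2",(344,272),(415,211),.014),("or",(269,138),(220,229),.022),("hs",(312,138),(243,192),.024),("fan",(265,224),(327,263),.02),("motor",(358,226),(368,180),.042),("red",(270,180),(273,244),.014),("white",(360,182),(318,168),.022),("Y",(190,185),(227,340),.01),("B",(437,190),(354,124),.01)]:
    print(n,lift(c,t,z).round(3)[0],lift(s,sd,z).round(3)[0])
E
```

```text
green1 [0.562 0.005 0.014] [0.56  0.008 0.014]
green2 [ 0.335 -0.074  0.014] [ 0.332 -0.072  0.014]
or [0.669 0.116 0.022] [0.666 0.118 0.022]
hs [0.669 0.006 0.024] [0.671 0.013 0.024]
fan [0.449 0.118 0.02 ] [0.448 0.119 0.02 ]
motor [ 0.443 -0.107  0.042] [ 0.439 -0.096  0.042]
red [0.561 0.11  0.014] [0.56  0.109 0.014]
white [ 0.556 -0.114  0.022] [ 0.556 -0.115  0.022]
Y [0.548 0.311 0.01 ] [0.546 0.315 0.01 ]
B [ 0.54  -0.307  0.01 ] [ 0.539 -0.311  0.01 ]
```

View pics/o0.png

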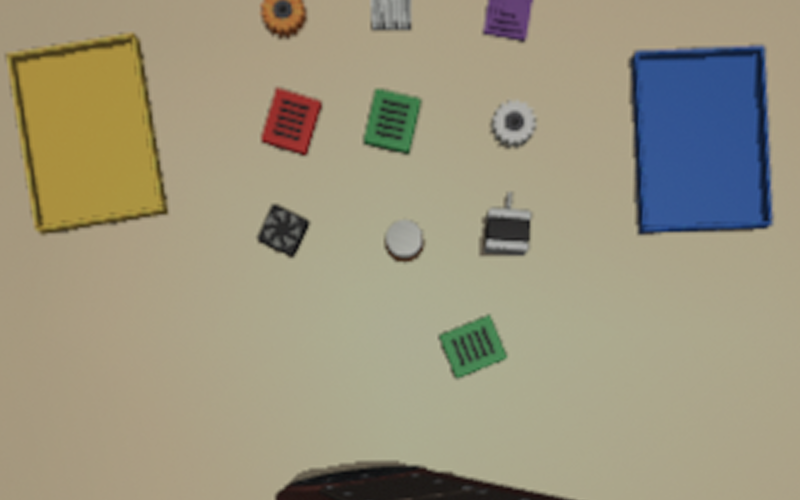

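```bash
cat >> h.py <<'E'
def pose():
    o=ctrl.get_obs(); X=R.from_quat(o["tcp_rot"]).as_matrix()
    return o,o["eef_pos"],X,np.arctan2(X[1,0],X[0,0])
def plan(x,y,z,thdeg=None):
    o,p,X,th=pose(); d=X.T@(np.array([x,y,z])-p)*100
    yaw=0 if thdeg is None else (np.degrees(th)-thdeg+90)%180-90
    print("t",round(o["clock"],2),"th",round(np.degrees(th),1),"q6",round(o["q"][5],2),"-> shift cm",d.round(2),"yaw",round(yaw,1))
def wrist(name,z,x,y,half=80,mm=.4):
    c=ctrl.calibration("wrist"); im=ctrl.grab_frame("wrist")[:,:,::-1].copy(); n=int(2*half/mm)
    cv2.imwrite("pics/"+name,ortho(im,c,z,x+half/1e3,y+half/1e3,n,n,mm))
E
python3 -c "
from h import *
plan(.44,-.104,.2,0)"
```

```text
t 0.1 th 13.5 q6 -0.11 -> shift cm [ 40.36 -42.07   3.11] yaw 13.5
```

{"op": "step_arm", "data": {
  "series": [
    [40.4, -42.1, 3, 13.5, 0],
    [40.4, -42.1, 3, 13.5, 0],
    [40.4, -42.1, 3, 13.5, 0],
    [40.4, -42.1, 3, 13.5, 0],
    [40.4, -42.1, 3, 13.5, 0],
    [40.4, -42.1, 3, 13.5, 0],
    [40.4, -42.1, 3, 13.5, 0],
    [40.4, -42.1, 3, 13.5, 0],
    [40.4, -42.1, 3, 13.5, 0],
    [40.4, -42.1, 3, 13.5, 0]
  ],
  "grip_force": 40
}}

```text
clock: 1.1
eef_pos: [0.3982, -0.175, 0.2053]
tcp_rot: [1.0, -0.001, 0.0, 0.0]
ft_force: [0.8, -0.5, -0.3]
width: 0.0858
gripper_force: 0.0
```

```bash
python3 -c "
from h import *
plan(.44,-.104,.2,0)"
```

```text
t 1.1 th -0.1 q6 1.0 -> shift cm [ 4.17 -7.1   0.53] yaw -0.1
```

{"op": "step_arm", "data": {
  "series": [
    [4.1, -7, 0.4, 0, 0],
    [4.1, -7, 0.4, 0, 0],
    [4.1, -7, 0.4, 0, 0],
    [4.1, -7, 0.4, 0, 0]
  ]
}}

```text
clock: 1.5
eef_pos: [0.4386, -0.1065, 0.2012]
tcp_rot: [1.0, 0.001, -0.001, 0.0]
ft_force: [-0.1, -0.6, -0.2]
width: 0.0854
gripper_force: 0.0
```

```bash
python3 -c "
from h import *
c=ctrl.calibration('wrist');im=ctrl.grab_frame('wrist')[:,:,::-1].copy()
cv2.imwrite('pics/w1raw.png',im)
# left: ortho at motor top, 0.5mm/px
cv2.imwrite('pics/w1.png',ortho(im,c,.042,.62,.16,800,600,.5))
plan(.44,-.104,.2,0)"
```

```text
t 1.55 th -0.0 q6 1.18 -> shift cm [ 0.16 -0.32  0.13] yaw -0.0
```

View pics/w1.png

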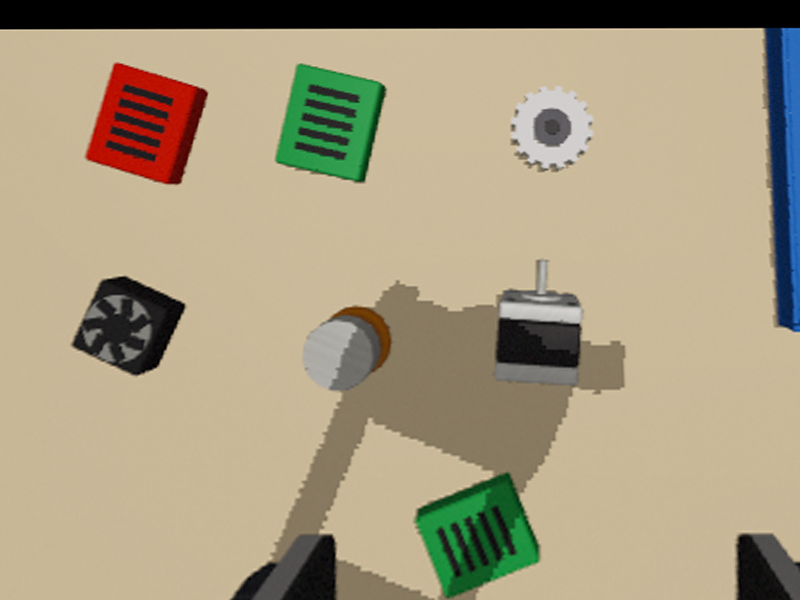

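{"op": "step_arm", "data": {
  "series": [
    [1.0, 0.2, 10, 0, 0],
    [1.0, 0.2, 15, 0, 0],
    [1.0, 0.2, 19.3, 0, 0],
    [1.0, 0.2, 19.3, 0, 0],
    [1.0, 0.2, 19.3, 0, 0],
    [1.0, 0.2, 19.3, 0, 0.9],
    [1.0, 0.2, 19.3, 0, 0.9],
    [1.0, 0.2, 19.3, 0, 0.9],
    [1.0, 0.2, 19.3, 0, 0.9],
    [1.0, 0.2, 19.3, 0, 0.9]
  ],
  "grip_force": 50
}}

```text
clock: 2.55
eef_pos: [0.452, -0.1104, 0.0122]
tcp_rot: [1.0, -0.0, 0.003, 0.001]
ft_force: [0.1, -0.0, 6.6]
width: 0.0413
gripper_force: 51.1
```

```bash
python3 - <<'E'
from h import *
print(pose()[1])
# tray poses from top camera: rim corners (z=.022)
im=cv2.imread("pics/top0.png"); c=ctrl.calibration("top")
hsv=cv2.cvtColor(im,cv2.COLOR_BGR2HSV)
for n,lo,hi,box in(("Y",(18,130,40),(32,255,255),(150,140,230,235)),("B",(105,100,30),(125,255,255),(395,140,480,240))):
    m=cv2.inRange(hsv,lo,hi); k=np.zeros_like(m); k[box[1]:box[3],box[0]:box[2]]=1; m*=k
    pts=cv2.findNonZero(cv2.morphologyEx(m,cv2.MORPH_CLOSE,np.ones((5,5)))).reshape(-1,2)
    for z in(0.0,.022): print(n,z,cv2.minAreaRect(np.float32(lift(c,pts,z)[:,:2]*1000)))
E
```

```text
[ 0.45204766 -0.11042922  0.01221028]
Y 0.0 ((551.681884765625, 319.47021484375), (185.2895965576172, 133.98007202148438), 9.382149696350098)
Y 0.022 ((546.3238525390625, 312.6810302734375), (181.55714416503906, 131.28118896484375), 9.382149696350098)
B 0.0 ((545.5048828125, -306.98187255859375), (183.6397247314453, 133.60235595703125), 2.534311294555664)
B 0.022 ((540.271240234375, -301.1518249511719), (179.94049072265625, 130.91110229492188), 2.5343358516693115)
```

{"op": "step_arm", "data": {
  "series": [
    [0, 0, 0, 0, 0.9],
    [0, 0, -2, 0, 0.9],
    [0, 0, -5, 0, 0.9],
    [0, 0, -10, 0, 0.9],
    [0, 0, -10, 0, 0.9],
    [0, 0, -10, 0, 0.9]
  ]
}}

```text
clock: 3.15
eef_pos: [0.4506, -0.1097, 0.1115]
tcp_rot: [1.0, -0.0, 0.003, 0.001]
ft_force: [-0.2, 0.7, -2.8]
width: 0.0413
gripper_force: 51.0
```

```bash
python3 -c "
from h import *
o,p,X,th=pose();print(p,o['ft_force'],o['width'])
wrist('m_lift.png',.15,.47,-.11,100,.4)
cv2.imwrite('pics/side1.png',ctrl.grab_frame('side')[100:260,280:460,::-1].repeat(3,0).repeat(3,1))
plan(.505,-.302,.15,2.5)"
```

```text
[ 0.45063497 -0.10970597  0.11154226] [-0.24101729  0.70378673 -2.80776845] 0.041289503656084026
t 3.25 th -0.0 q6 1.18 -> shift cm [ 5.72 19.34 -4.2 ] yaw -2.5
```

View pics/side1.png

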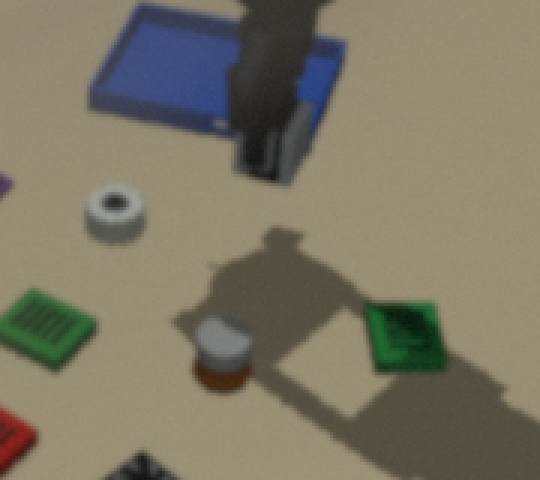

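{"op": "step_arm", "data": {
  "series": [
    [6, 19.3, 0, -2.5, 0.9],
    [6, 19.3, 0, -2.5, 0.9],
    [6, 19.3, 0, -2.5, 0.9],
    [6, 19.3, 0, -2.5, 0.9],
    [6, 19.3, 0, -2.5, 0.9],
    [6, 19.3, 4, -2.5, 0.9],
    [6, 19.3, 6.5, -2.5, 0.9],
    [6, 19.3, 6.5, -2.5, 0.9],
    [6, 19.3, 6.5, -2.5, 0.9]
  ]
}}

```text
clock: 4.15
eef_pos: [0.5071, -0.3005, 0.0417]
tcp_rot: [1.0, 0.022, -0.002, -0.002]
ft_force: [0.4, -0.8, -2.3]
width: 0.0416
gripper_force: 51.5
```

```bash
python3 -c "
from h import *
plan(.509,-.302,.0162,2.5)
c=ctrl.calibration('wrist');im=ctrl.grab_frame('wrist')[:,:,::-1].copy()
cv2.imwrite('pics/w2.png',im)"
```

```text
t 4.15 th 2.5 q6 0.87 -> shift cm [0.19 0.17 2.55] yaw -0.0
```

View pics/w2.png

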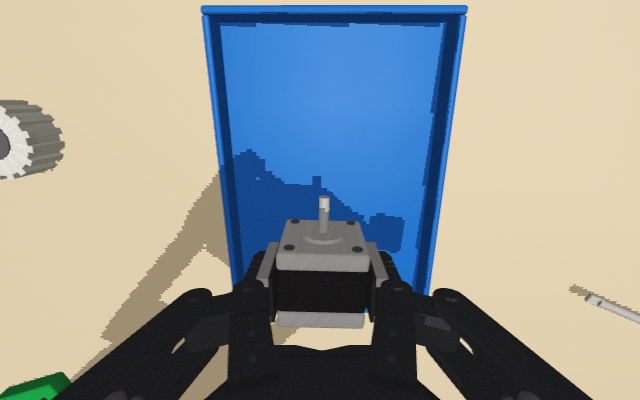

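{"op": "step_arm", "data": {
  "series": [
    [0.1, 0.1, 1.5, 0, 0.9],
    [0.1, 0.1, 2.2, 0, 0.9],
    [0.1, 0.1, 2.5, 0, 0.9],
    [0.1, 0.1, 2.6, 0, 0.9],
    [0.1, 0.1, 2.6, 0, 0.9]
  ]
}}

```text
clock: 4.7
eef_pos: [0.5098, -0.3031, 0.0176]
tcp_rot: [1.0, 0.021, 0.0, -0.0]
ft_force: [0.3, 0.4, -1.8]
width: 0.0416
gripper_force: 51.6
```

{"op": "step_arm", "data": {
  "series": [
    [0, 0, 0.15, 0, 0.9],
    [0, 0, 0.2, 0, 0.9],
    [0, 0, 0.2, 0, 0.9]
  ]
}}

```text
clock: 5.0
eef_pos: [0.5102, -0.3034, 0.0163]
tcp_rot: [1.0, 0.021, 0.0, 0.0]
ft_force: [-0.5, -0.2, -0.1]
width: 0.0413
gripper_force: 51.9
```

{"op": "step_arm", "data": {
  "series": [
    [0, 0, 0, 0, 0.4],
    [0, 0, 0, 0, 0.3],
    [0, 0, 0, 0, 0.3],
    [0, 0, -3, 0, 0.3],
    [0, 0, -8, 0, 0],
    [0, 0, -13, 0, 0],
    [0, 0, -18, 0, 0],
    [0, 0, -18, 0, 0],
    [0, 0, -18, 0, 0]
  ]
}}

```text
clock: 5.9
eef_pos: [0.511, -0.304, 0.1983]
tcp_rot: [1.0, 0.021, 0.002, 0.002]
ft_force: [0.3, 0.3, 0.2]
width: 0.0852
gripper_force: 0.0
```

```bash
python3 -c "
from h import *
c=ctrl.calibration('wrist');im=ctrl.grab_frame('wrist')[:,:,::-1].copy()
cv2.imwrite('pics/w3.png',ortho(im,c,.046,.64,-.20,500,400,.5))
plan(.52,.005,.19,-12)"
```

```text
t 5.95 th 2.5 q6 0.87 -> shift cm [  2.35 -30.73   0.56] yaw 14.5
```

View pics/w3.png

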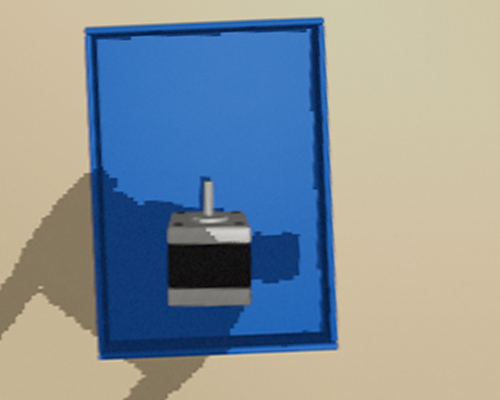

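{"op": "step_arm", "data": {
  "series": [
    [2.4, -30.7, 0.5, 14.5, 0],
    [2.4, -30.7, 0.5, 14.5, 0],
    [2.4, -30.7, 0.5, 14.5, 0],
    [2.4, -30.7, 0.5, 14.5, 0],
    [2.4, -30.7, 0.5, 14.5, 0],
    [2.4, -30.7, 0.5, 14.5, 0],
    [2.4, -30.7, 0.5, 14.5, 0],
    [2.4, -30.7, 0.5, 14.5, 0],
    [2.4, -30.7, 0.5, 14.5, 0]
  ]
}}

```text
clock: 6.85
eef_pos: [0.5198, 0.0039, 0.1891]
tcp_rot: [0.994, -0.105, -0.001, 0.0]
ft_force: [-0.3, 0.2, 0.1]
width: 0.0856
gripper_force: 0.0
```

```bash
cat > seg.py <<'E'
from h import *
def green(c,im):
    # bright top face of the cover (slots filled)
    hsv=cv2.cvtColor(im,cv2.COLOR_BGR2HSV); m=cv2.inRange(hsv,(50,120,60),(85,255,255))
    n,l,s,ce=cv2.connectedComponentsWithStats(m)
    for i in range(1,n):
        if s[i,4]>300:
            hv=hsv[...,2][l==i]; t,_=cv2.threshold(hv.reshape(-1,1),0,255,cv2.THRESH_OTSU)
            k=np.uint8((l==i)&(hsv[...,2]>t)); pts=np.argwhere(k)[:,::-1]
            print("cover",s[i],"otsu",t,"top",cv2.minAreaRect(np.float32(lift(c,pts,.014)[:,:2]*1000)),"all@7mm",cv2.minAreaRect(np.float32(lift(c,np.argwhere(l==i)[:,::-1],.007)[:,:2]*1000)))
E
python3 - <<'E'
from seg import *
c=ctrl.calibration('wrist');im=ctrl.grab_frame('wrist')[:,:,::-1].copy()
cv2.imwrite('pics/w4r.png',im)
cv2.imwrite('pics/w4.png',ortho(im,c,.014,.70,.15,600,560,.5))
green(c,im); print(pose()[1])
E
```

```text
cover [ 289  113   45   52 1751] otsu 121.0 top ((563.0342407226562, 5.589969635009766), (46.57185363769531, 53.92760467529297), 76.74917602539062) all@7mm ((562.3161010742188, 5.844820022583008), (48.2100944519043, 55.6002082824707), 77.96015930175781)
cover [382 279  35  43 650] otsu 101.0 top ((329.89581298828125, -64.08842468261719), (46.9879150390625, 30.35883331298828), 20.095674514770508) all@7mm ((329.2435607910156, -65.85690307617188), (57.41680145263672, 35.880592346191406), 20.09565544128418)
[0.52009132 0.00340946 0.18951568]
```

View pics/w4.png

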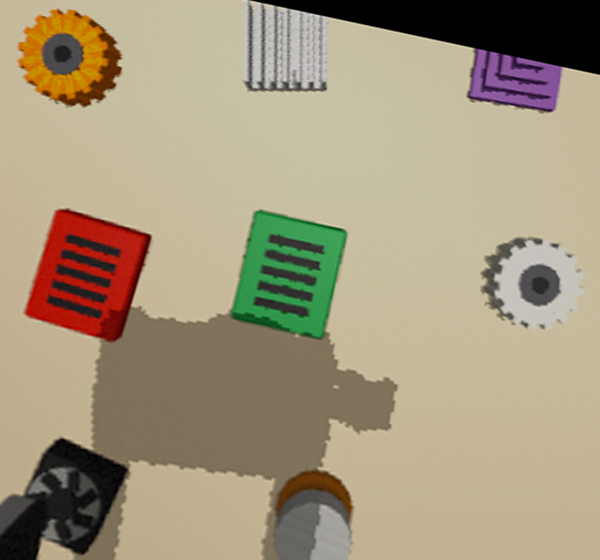

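{"op": "step_arm", "data": {
  "series": [
    [4.2, -1.1, 5, 1, 0],
    [4.2, -1.1, 10, 1, 0],
    [4.2, -1.1, 14, 1, 0],
    [4.2, -1.1, 17, 1, 0],
    [4.2, -1.1, 18, 1, 0],
    [4.2, -1.1, 18, 1, 0],
    [4.2, -1.1, 18, 1, 0],
    [4.2, -1.1, 18, 1, 0]
  ]
}}

```text
clock: 7.7
eef_pos: [0.5666, 0.006, 0.0134]
tcp_rot: [0.993, -0.114, 0.003, 0.0]
ft_force: [-0.0, -0.0, -0.1]
width: 0.0854
gripper_force: 0.0
```

```bash
python3 -c "
from h import *
print(pose()[1]);plan(.563,.0055,.001,-13)"
```

```text
[0.5666128  0.0059778  0.01341379]
t 7.7 th -13.1 q6 1.69 -> shift cm [-0.35  0.13  1.24] yaw -0.1
```

{"op": "step_arm", "data": {
  "series": [
    [-0.3, 0.1, 0.8, 0, 0],
    [-0.3, 0.1, 1.3, 0, 0],
    [-0.3, 0.1, 1.3, 0, 0]
  ]
}}

```text
clock: 8.0
eef_pos: [0.5599, 0.0066, -0.003]
tcp_rot: [0.994, -0.114, -0.001, -0.0]
ft_force: [-0.3, -0.2, -0.1]
width: 0.0856
gripper_force: 0.0
```

{"op": "step_arm", "data": {
  "series": [
    [0.2, 0, -0.3, 0, 0],
    [0.2, 0, -0.3, 0, 0],
    [0.2, 0, -0.3, 0, 0]
  ]
}}

```text
clock: 8.3
eef_pos: [0.5634, 0.0059, 0.0011]
tcp_rot: [0.994, -0.114, 0.0, 0.0]
ft_force: [-0.5, 0.4, -0.6]
width: 0.0852
gripper_force: 0.0
```

{"op": "step_arm", "data": {
  "series": [
    [0, 0, 0, 0, 0.9],
    [0, 0, 0, 0, 0.9],
    [0, 0, 0, 0, 0.9],
    [0, 0, 0, 0, 0.9],
    [0, 0, 0, 0, 0.9],
    [0, 0, 0, 0, 0.9]
  ],
  "grip_force": 30
}}

```text
clock: 8.9
eef_pos: [0.5631, 0.0059, 0.0008]
tcp_rot: [0.994, -0.114, 0.0, -0.0]
ft_force: [-0.3, -0.2, 1.4]
width: 0.0474
gripper_force: 32.3
```

{"op": "step_arm", "data": {
  "series": [
    [0, 0, -3, 0, 0.9],
    [0, 0, -8, 0, 0.9],
    [0, 0, -13, 0, 0.9],
    [0, 0, -13, 0, 0.9],
    [0, 0, -13, 0, 0.9]
  ]
}}

```text
clock: 9.4
eef_pos: [0.5641, 0.0058, 0.1326]
tcp_rot: [0.994, -0.114, 0.002, 0.0]
ft_force: [-0.4, -0.3, -1.3]
width: 0.0472
gripper_force: 32.1
```

```bash
python3 -c "
from h import *
print(pose()[1],pose()[0]['width']);plan(.507,-.304,.10,2.5)"
```

```text
[0.56414623 0.00577806 0.13264001] 0.047233870763247594
t 9.4 th -13.0 q6 1.68 -> shift cm [ 1.41 31.47  3.26] yaw -15.5
```

{"op": "step_arm", "data": {
  "series": [
    [1.4, 31.4, 2, -15.5, 0.9],
    [1.4, 31.4, 2, -15.5, 0.9],
    [1.4, 31.4, 2, -15.5, 0.9],
    [1.4, 31.4, 2, -15.5, 0.9],
    [1.4, 31.4, 2, -15.5, 0.9],
    [1.4, 31.4, 2, -15.5, 0.9],
    [1.4, 31.4, 2, -15.5, 0.9],
    [1.4, 31.4, 4, -15.5, 0.9],
    [1.4, 31.4, 5, -15.5, 0.9],
    [1.4, 31.4, 5, -15.5, 0.9]
  ]
}}

```text
clock: 10.4
eef_pos: [0.5025, -0.3006, 0.0762]
tcp_rot: [1.0, 0.021, -0.004, -0.003]
ft_force: [-1.1, 0.5, -0.2]
width: 0.0472
gripper_force: 32.1
```

```bash
python3 - <<'E'
from h import *
print(pose()[1]);plan(.507,-.304,.0468,2.5)
c=ctrl.calibration('wrist');im=ctrl.grab_frame('wrist')[:,:,::-1].copy()
cv2.imwrite('pics/w5.png',im)
E
```

```text
[ 0.50245164 -0.30061563  0.07620676]
t 10.4 th 2.5 q6 0.87 -> shift cm [0.46 0.38 2.94] yaw -0.0
```

View pics/w5.png

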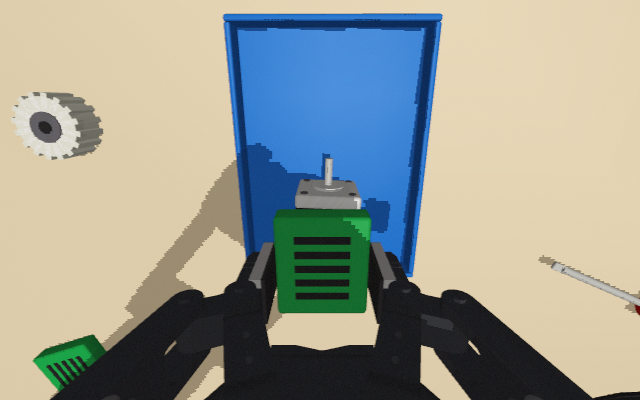

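{"op": "step_arm", "data": {
  "series": [
    [0.3, 0.2, 1.5, 0, 0.9],
    [0.3, 0.2, 2.2, 0, 0.9],
    [0.3, 0.2, 2.2, 0, 0.9],
    [0.3, 0.2, 2.2, 0, 0.9],
    [0.3, 0.2, 2.2, 0, 0.9]
  ]
}}

```text
clock: 10.95
eef_pos: [0.5091, -0.3051, 0.0591]
tcp_rot: [1.0, 0.022, 0.0, 0.0]
ft_force: [-0.2, -1.3, -0.7]
width: 0.0467
gripper_force: 32.1
```

```bash
python3 -c "
from h import *
print(pose()[1]);plan(.507,-.304,.0468,2.5)"
```

```text
[ 0.50905235 -0.30513472  0.0591109 ]
t 10.95 th 2.5 q6 0.87 -> shift cm [-0.2  -0.12  1.23] yaw -0.0
```

{"op": "step_arm", "data": {
  "series": [
    [-0.2, -0.1, 0.5, 0, 0.9],
    [-0.2, -0.1, 0.9, 0, 0.9],
    [-0.2, -0.1, 1.1, 0, 0.9],
    [-0.2, -0.1, 1.2, 0, 0.9],
    [-0.2, -0.1, 1.2, 0, 0.9],
    [-0.2, -0.1, 1.2, 0, 0.9]
  ]
}}

```text
clock: 11.55
eef_pos: [0.5067, -0.3042, 0.0468]
tcp_rot: [1.0, 0.021, 0.0, 0.0]
ft_force: [0.6, 0.8, 1.7]
width: 0.0476
gripper_force: 32.3
```

{"op": "step_arm", "data": {
  "series": [
    [0, 0, 0, 0, 0.3],
    [0, 0, 0, 0, 0.25],
    [0, 0, 0, 0, 0.25],
    [0, 0, -2, 0, 0.2],
    [0, 0, -7, 0, 0],
    [0, 0, -12, 0, 0],
    [0, 0, -15, 0, 0],
    [0, 0, -15, 0, 0]
  ]
}}

```text
clock: 12.35
eef_pos: [0.5102, -0.3068, 0.2039]
tcp_rot: [1.0, 0.021, 0.005, 0.004]
ft_force: [0.5, -0.5, -0.0]
width: 0.0851
gripper_force: 0.0
```

```bash
python3 - <<'E'
from seg import *
c=ctrl.calibration('wrist');im=ctrl.grab_frame('wrist')[:,:,::-1].copy()
hsv=cv2.cvtColor(im,cv2.COLOR_BGR2HSV); m=cv2.inRange(hsv,(50,120,40),(85,255,255))
n,l,s,ce=cv2.connectedComponentsWithStats(m)
for i in range(1,n):
    if s[i,4]>300: print(s[i],cv2.minAreaRect(np.float32(lift(c,np.argwhere(l==i)[:,::-1],.057)[:,:2]*1000)))
plan(.62,.118,.19,0)
E
```

```text
[  527     0   113   163 13722] ((617.8385009765625, -571.4440307617188), (141.2139129638672, 118.84204864501953), 0.5256805419921875)
[ 295  161   47   54 1973] ((506.9188232421875, -305.3272705078125), (57.15483093261719, 47.690216064453125), 2.2928967475891113)
[ 116  272   56   44 1289] ((370.2994079589844, -107.72322082519531), (44.090179443359375, 55.66584396362305), 22.261863708496094)
t 12.4 th 2.5 q6 0.87 -> shift cm [ 12.95 -41.84   0.91] yaw 2.5
```

{"op": "step_arm", "data": {
  "series": [
    [13, -41.8, 0.8, 2.5, 0],
    [13, -41.8, 0.8, 2.5, 0],
    [13, -41.8, 0.8, 2.5, 0],
    [13, -41.8, 0.8, 2.5, 0],
    [13, -41.8, 0.8, 2.5, 0],
    [13, -41.8, 0.8, 2.5, 0],
    [13, -41.8, 0.8, 2.5, 0],
    [13, -41.8, 0.8, 2.5, 0],
    [13, -41.8, 0.8, 2.5, 0],
    [13, -41.8, 0.8, 2.5, 0]
  ]
}}

```text
clock: 13.4
eef_pos: [0.6176, 0.1239, 0.1858]
tcp_rot: [1.0, 0.002, -0.002, -0.001]
ft_force: [0.5, -0.9, -0.2]
width: 0.0851
gripper_force: 0.0
```

{"op": "step_arm", "data": {
  "series": [
    [0, 0, 0, 0, 0],
    [0, 0, 0, 0, 0]
  ]
}}

```text
clock: 13.6
eef_pos: [0.6175, 0.118, 0.187]
tcp_rot: [1.0, -0.001, -0.001, 0.0]
ft_force: [0.0, 0.1, 0.4]
width: 0.0852
gripper_force: 0.0
```

```bash
python3 - <<'E'
from h import *
c=ctrl.calibration('wrist');im=ctrl.grab_frame('wrist')[:,:,::-1].copy()
cv2.imwrite('pics/w6.png',ortho(im,c,.022,.76,.19,640,600,.4)); print(pose()[1])
plan(.668,.117,.02,0)
E
```

```text
[0.61778021 0.11767418 0.18741825]
t 13.65 th -0.1 q6 1.65 -> shift cm [ 5.06  0.05 16.73] yaw -0.1
```

View pics/w6.png

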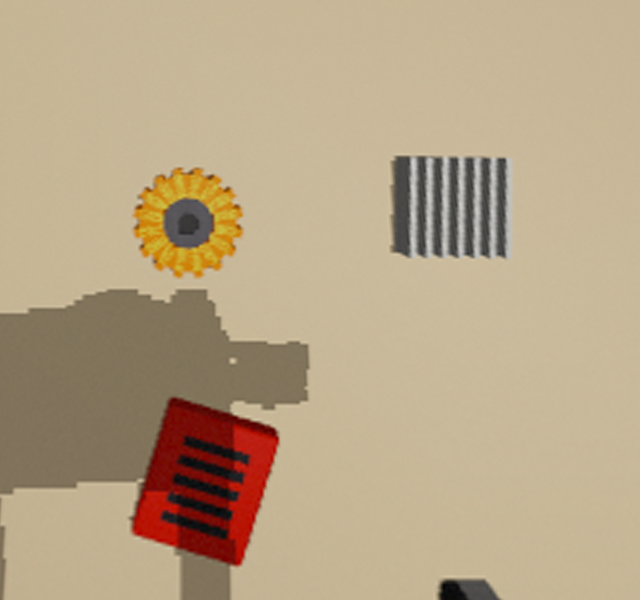

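{"op": "step_arm", "data": {
  "series": [
    [5.3, 0.3, 5, 0, 0],
    [5.3, 0.3, 10, 0, 0],
    [5.3, 0.3, 14, 0, 0],
    [5.3, 0.3, 17, 0, 0],
    [5.3, 0.3, 17.3, 0, 0],
    [5.3, 0.3, 17.3, 0, 0],
    [5.3, 0.3, 17.3, 0, 0],
    [5.3, 0.3, 17.3, 0, 0]
  ]
}}

```text
clock: 14.45
eef_pos: [0.6746, 0.116, 0.0197]
tcp_rot: [1.0, -0.001, 0.003, -0.0]
ft_force: [1.3, -0.5, -0.6]
width: 0.0851
gripper_force: 0.0
```

```bash
python3 -c "
from h import *
print(pose()[1]);plan(.671,.115,.003,0)"
```

```text
[0.67457849 0.1159564  0.01968598]
t 14.45 th -0.1 q6 1.64 -> shift cm [-0.37  0.1   1.67] yaw -0.1
```

{"op": "step_arm", "data": {
  "series": [
    [0, 0, 0.8, 0, 0],
    [0, 0, 1.1, 0, 0],
    [0, 0, 1.1, 0, 0],
    [0, 0, 1.1, 0, 0],
    [0, 0, 1.1, 0, 0]
  ]
}}

```text
clock: 14.95
eef_pos: [0.6715, 0.1162, 0.0046]
tcp_rot: [1.0, -0.0, -0.0, 0.0]
ft_force: [0.0, 0.6, -0.5]
width: 0.0852
gripper_force: 0.0
```

{"op": "step_arm", "data": {
  "series": [
    [0, 0, 0, 0, 0.9],
    [0, 0, 0, 0, 0.9],
    [0, 0, 0, 0, 0.9],
    [0, 0, 0, 0, 0.9],
    [0, 0, 0, 0, 0.9],
    [0, 0, 0, 0, 0.9]
  ],
  "grip_force": 30
}}

```text
clock: 15.55
eef_pos: [0.672, 0.1161, 0.005]
tcp_rot: [1.0, -0.0, 0.0, -0.0]
ft_force: [-0.1, -1.0, 1.4]
width: 0.0425
gripper_force: 30.7
```

{"op": "step_arm", "data": {
  "series": [
    [0, 0, -3, 0, 0.9],
    [0, 0, -8, 0, 0.9],
    [0, 0, -13, 0, 0.9],
    [0, 0, -15, 0, 0.9],
    [0, 0, -15, 0, 0.9]
  ]
}}

```text
clock: 16.05
eef_pos: [0.6751, 0.1163, 0.1607]
tcp_rot: [1.0, -0.0, 0.005, -0.0]
ft_force: [1.0, -0.2, -0.6]
width: 0.0429
gripper_force: 30.6
```

```bash
python3 -c "
from h import *
plan(.588,-.299,.12,2.5)"
```

```text
t 16.05 th -0.0 q6 1.64 -> shift cm [-8.72 41.54  3.95] yaw -2.5
```

{"op": "step_arm", "data": {
  "series": [
    [-8.5, 41.5, 1, -2.5, 0.9],
    [-8.5, 41.5, 1, -2.5, 0.9],
    [-8.5, 41.5, 1, -2.5, 0.9],
    [-8.5, 41.5, 1, -2.5, 0.9],
    [-8.5, 41.5, 1, -2.5, 0.9],
    [-8.5, 41.5, 1, -2.5, 0.9],
    [-8.5, 41.5, 1, -2.5, 0.9],
    [-8.5, 41.5, 1, -2.5, 0.9],
    [-8.5, 41.5, 1, -2.5, 0.9],
    [-8.5, 41.5, 1, -2.5, 0.9]
  ]
}}

```text
clock: 17.05
eef_pos: [0.5836, -0.302, 0.1417]
tcp_rot: [1.0, 0.019, -0.002, -0.001]
ft_force: [1.5, 0.4, -1.9]
width: 0.0429
gripper_force: 30.7
```

{"op": "step_arm", "data": {
  "series": [
    [0, 0, 4, 0, 0.9],
    [0, 0, 8, 0, 0.9],
    [0, 0, 10, 0, 0.9],
    [0, 0, 11, 0, 0.9],
    [0, 0, 11, 0, 0.9],
    [0, 0, 11, 0, 0.9],
    [0, 0, 11, 0, 0.9]
  ]
}}

```text
clock: 17.75
eef_pos: [0.5878, -0.2995, 0.0367]
tcp_rot: [1.0, 0.022, 0.002, 0.001]
ft_force: [0.4, -1.1, 0.1]
width: 0.0432
gripper_force: 30.7
```

```bash
python3 -c "
from h import *
print(pose()[1]);plan(.588,-.299,.009,2.5)"
```

```text
[ 0.58782631 -0.29949079  0.03669102]
t 17.75 th 2.5 q6 0.95 -> shift cm [ 0.01 -0.05  2.77] yaw -0.0
```

{"op": "step_arm", "data": {
  "series": [
    [0, 0, 1.5, 0, 0.9],
    [0, 0, 2, 0, 0.9],
    [0, 0, 2.3, 0, 0.9],
    [0, 0, 2.5, 0, 0.9],
    [0, 0, 2.5, 0, 0.9],
    [0, 0, 2.5, 0, 0.9]
  ]
}}

```text
clock: 18.35
eef_pos: [0.5864, -0.299, 0.0098]
tcp_rot: [1.0, 0.021, 0.0, 0.0]
ft_force: [0.1, -1.7, 0.3]
width: 0.0431
gripper_force: 30.7
```

{"op": "step_arm", "data": {
  "series": [
    [0, 0, 0.1, 0, 0.9],
    [0, 0, 0.1, 0, 0.3],
    [0, 0, 0.1, 0, 0.3],
    [0, 0, 0.1, 0, 0.3],
    [0, 0, -4, 0, 0.3],
    [0, 0, -9, 0, 0],
    [0, 0, -14, 0, 0],
    [0, 0, -17, 0, 0],
    [0, 0, -17, 0, 0],
    [0, 0, -17, 0, 0]
  ]
}}

```text
clock: 19.35
eef_pos: [0.5868, -0.2992, 0.181]
tcp_rot: [1.0, 0.021, 0.001, 0.001]
ft_force: [-0.7, 0.5, -0.2]
width: 0.0854
gripper_force: 0.0
```

```bash
python3 - <<'E'
from h import *
c=ctrl.calibration('wrist');im=ctrl.grab_frame('wrist')[:,:,::-1].copy()
cv2.imwrite('pics/w7.png',im)
plan(.677,.006,.12,-.5)
E
```

```text
t 19.4 th 2.5 q6 0.95 -> shift cm [ 10.44 -30.03   5.89] yaw 3.0
```

View pics/w7.png

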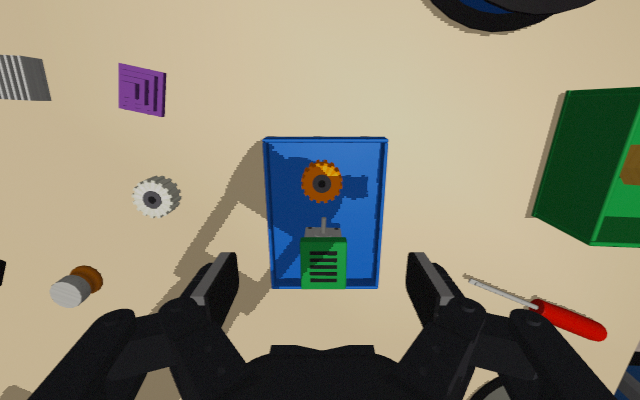

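{"op": "step_arm", "data": {
  "series": [
    [10.4, -30, 2, 3, 0],
    [10.4, -30, 2, 3, 0],
    [10.4, -30, 2, 3, 0],
    [10.4, -30, 2, 3, 0],
    [10.4, -30, 2, 3, 0],
    [10.4, -30, 2, 3, 0],
    [10.4, -30, 2, 3, 0],
    [10.4, -30, 2, 3, 0],
    [10.4, -30, 2, 3, 0],
    [10.4, -30, 2, 3, 0]
  ]
}}

```text
clock: 20.4
eef_pos: [0.6765, 0.0035, 0.1587]
tcp_rot: [1.0, -0.006, -0.001, 0.0]
ft_force: [0.3, -0.3, -0.6]
width: 0.0853
gripper_force: 0.0
```

{"op": "step_arm", "data": {
  "series": [
    [0, 0, 5, 0, 0],
    [0, 0, 10, 0, 0],
    [0, 0, 13, 0, 0],
    [0, 0, 14, 0, 0],
    [0, 0, 14, 0, 0],
    [0, 0, 14, 0, 0],
    [0, 0, 14, 0, 0],
    [0, 0, 14, 0, 0]
  ]
}}

```text
clock: 21.2
eef_pos: [0.6795, 0.005, 0.0225]
tcp_rot: [1.0, -0.005, 0.002, 0.0]
ft_force: [-0.4, 0.8, 0.9]
width: 0.0856
gripper_force: 0.0
```

```bash
python3 -c "
from h import *
print(pose()[1]);plan(.677,.006,.004,-.5)"
```

```text
[0.679473   0.00498566 0.02250521]
t 21.2 th -0.6 q6 1.48 -> shift cm [-0.26 -0.1   1.85] yaw -0.1
```

{"op": "step_arm", "data": {
  "series": [
    [0, 0, 1, 0, 0],
    [0, 0, 1.6, 0, 0],
    [0, 0, 1.6, 0, 0],
    [0, 0, 1.6, 0, 0],
    [0, 0, 1.6, 0, 0]
  ]
}}

```text
clock: 21.7
eef_pos: [0.6773, 0.0054, 0.0035]
tcp_rot: [1.0, -0.005, -0.0, 0.0]
ft_force: [-1.2, 0.7, -0.0]
width: 0.0855
gripper_force: 0.0
```

{"op": "step_arm", "data": {
  "series": [
    [0, 0, 0, 0, 0.9],
    [0, 0, 0, 0, 0.9],
    [0, 0, 0, 0, 0.9],
    [0, 0, 0, 0, 0.9],
    [0, 0, 0, 0, 0.9],
    [0, 0, 0, 0, 0.9]
  ],
  "grip_force": 30
}}

```text
clock: 22.3
eef_pos: [0.6777, 0.0053, 0.004]
tcp_rot: [1.0, -0.005, 0.0, 0.0]
ft_force: [0.4, -0.6, 1.0]
width: 0.0394
gripper_force: 31.5
```

{"op": "step_arm", "data": {
  "series": [
    [0, 0, -3, 0, 0.9],
    [0, 0, -8, 0, 0.9],
    [0, 0, -12, 0, 0.9],
    [0, 0, -12, 0, 0.9],
    [0, 0, -12, 0, 0.9]
  ]
}}

```text
clock: 22.8
eef_pos: [0.6783, 0.0052, 0.1254]
tcp_rot: [1.0, -0.005, 0.002, 0.0]
ft_force: [-1.0, 0.1, -1.0]
width: 0.0399
gripper_force: 31.3
```

```bash
python3 -c "
from h import *
plan(.546,.313,.12,9.4)"
```

```text
t 22.8 th -0.5 q6 1.48 -> shift cm [-13.52 -30.65   0.49] yaw -9.9
```

{"op": "step_arm", "data": {
  "series": [
    [-13.5, -30.6, 0, -10, 0.9],
    [-13.5, -30.6, 0, -10, 0.9],
    [-13.5, -30.6, 0, -10, 0.9],
    [-13.5, -30.6, 0, -10, 0.9],
    [-13.5, -30.6, 0, -10, 0.9],
    [-13.5, -30.6, 0, -10, 0.9],
    [-13.5, -30.6, 0, -10, 0.9],
    [-13.5, -30.6, 0, -10, 0.9],
    [-13.5, -30.6, 0, -10, 0.9],
    [-13.5, -30.6, 0, -10, 0.9]
  ]
}}

```text
clock: 23.8
eef_pos: [0.5446, 0.3112, 0.1219]
tcp_rot: [0.997, 0.082, -0.001, 0.001]
ft_force: [-0.1, -0.4, 0.3]
width: 0.0394
gripper_force: 31.3
```

{"op": "step_arm", "data": {
  "series": [
    [0, 0, 4, 0, 0.9],
    [0, 0, 8, 0, 0.9],
    [0, 0, 9, 0, 0.9],
    [0, 0, 9, 0, 0.9],
    [0, 0, 9, 0, 0.9],
    [0, 0, 9, 0, 0.9]
  ]
}}

```text
clock: 24.4
eef_pos: [0.5476, 0.3131, 0.0363]
tcp_rot: [0.997, 0.082, 0.002, -0.001]
ft_force: [0.6, 1.0, -0.4]
width: 0.0393
gripper_force: 31.3
```

```bash
python3 -c "
from h import *
cv2.imwrite('pics/w8.png',ctrl.grab_frame('wrist')[:,:,::-1].copy())
print(pose()[1]);plan(.546,.313,.008,9.4)"
```

```text
[0.54741644 0.31327529 0.03633358]
t 24.45 th 9.4 q6 1.81 -> shift cm [-0.16  0.01  2.83] yaw 0.0
```

View pics/w8.png

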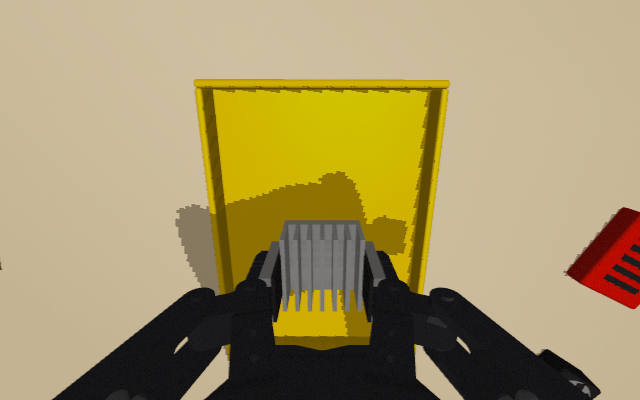

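{"op": "step_arm", "data": {
  "series": [
    [0, 0, 1.5, 0, 0.9],
    [0, 0, 2.1, 0, 0.9],
    [0, 0, 2.4, 0, 0.9],
    [0, 0, 2.5, 0, 0.9],
    [0, 0, 2.5, 0, 0.9],
    [0, 0, 2.5, 0, 0.9]
  ]
}}

```text
clock: 25.05
eef_pos: [0.5453, 0.3126, 0.0086]
tcp_rot: [0.997, 0.082, 0.0, -0.0]
ft_force: [0.4, 0.1, -0.2]
width: 0.0393
gripper_force: 31.3
```

{"op": "step_arm", "data": {
  "series": [
    [0, 0, 0.1, 0, 0.9],
    [0, 0, 0.1, 0, 0.3],
    [0, 0, 0.1, 0, 0.3],
    [0, 0, 0.1, 0, 0.3],
    [0, 0, -4, 0, 0.3],
    [0, 0, -9, 0, 0],
    [0, 0, -14, 0, 0],
    [0, 0, -17, 0, 0],
    [0, 0, -17, 0, 0],
    [0, 0, -17, 0, 0]
  ]
}}

```text
clock: 26.05
eef_pos: [0.5457, 0.3128, 0.1799]
tcp_rot: [0.997, 0.082, 0.001, -0.0]
ft_force: [-0.2, 0.4, -0.1]
width: 0.0856
gripper_force: 0.0
```

```bash
python3 - <<'E'
from h import *
c=ctrl.calibration('wrist');im=ctrl.grab_frame('wrist')[:,:,::-1].copy()
cv2.imwrite('pics/w9.png',ortho(im,c,.028,.65,.40,440,500,.4))
plan(.40,.118,.19,-20)
E
```

```text
t 26.1 th 9.5 q6 1.81 -> shift cm [-17.45  16.79  -1.19] yaw 29.5
```

View pics/w9.png

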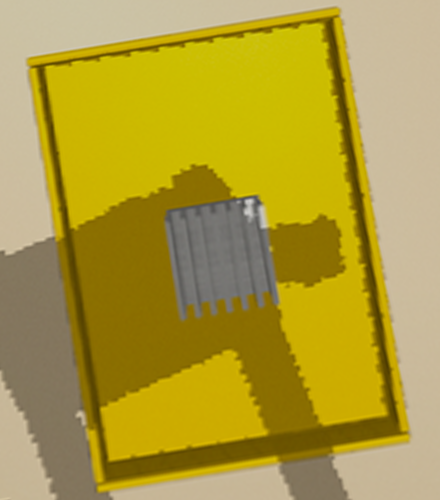

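{"op": "step_arm", "data": {
  "series": [
    [-17, 16.6, -1, 32, 0],
    [-17, 16.6, -1, 32, 0],
    [-17, 16.6, -1, 32, 0],
    [-17, 16.6, -1, 32, 0],
    [-17, 16.6, -1, 32, 0],
    [-17, 16.6, -1, 32, 0],
    [-17, 16.6, -1, 32, 0],
    [-17, 16.6, -1, 32, 0],
    [-17, 16.6, -1, 32, 0]
  ]
}}

```text
clock: 27.0
eef_pos: [0.4053, 0.1216, 0.1883]
tcp_rot: [0.981, -0.195, -0.0, 0.0]
ft_force: [0.7, 0.6, 0.5]
width: 0.0855
gripper_force: 0.0
```

```bash
python3 - <<'E'
from h import *
c=ctrl.calibration('wrist');im=ctrl.grab_frame('wrist')[:,:,::-1].copy()
cv2.imwrite('pics/w10.png',ortho(im,c,.02,.53,.20,400,400,.4))
print(pose()[1]);plan(.449,.118,.02,-23)
E
```

```text
[0.40528514 0.12160419 0.1883493 ]
t 27.05 th -22.5 q6 2.09 -> shift cm [ 4.19 -1.34 16.83] yaw 0.5
```

View pics/w10.png

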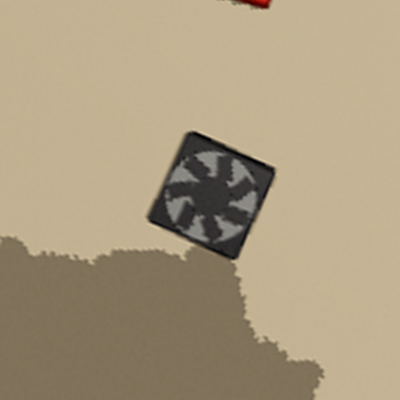

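{"op": "step_arm", "data": {
  "series": [
    [4.5, -1.2, 5, 1, 0],
    [4.5, -1.2, 10, 1, 0],
    [4.5, -1.2, 14, 1, 0],
    [4.5, -1.2, 17, 1, 0],
    [4.5, -1.2, 17.2, 1, 0],
    [4.5, -1.2, 17.2, 1, 0],
    [4.5, -1.2, 17.2, 1, 0],
    [4.5, -1.2, 17.2, 1, 0]
  ]
}}

```text
clock: 27.85
eef_pos: [0.4536, 0.1152, 0.0192]
tcp_rot: [0.979, -0.204, 0.003, -0.001]
ft_force: [0.5, -0.7, 0.6]
width: 0.0854
gripper_force: 0.0
```

{"op": "step_arm", "data": {
  "series": [
    [0, 0, 0.5, 0, 0],
    [0, 0, 1, 0, 0],
    [0, 0, 1, 0, 0],
    [0, 0, 1, 0, 0],
    [0, 0, 1, 0, 0]
  ]
}}

```text
clock: 28.35
eef_pos: [0.4509, 0.1147, 0.0066]
tcp_rot: [0.979, -0.204, -0.0, -0.0]
ft_force: [0.3, -0.1, -0.5]
width: 0.0856
gripper_force: 0.0
```

```bash
python3 -c "
from h import *
print(pose()[1]);plan(.4515,.115,.004,-23.5)"
```

```text
[0.45093139 0.11470819 0.00661681]
t 28.35 th -23.6 q6 2.08 -> shift cm [ 0.04 -0.05  0.26] yaw -0.1
```

{"op": "step_arm", "data": {
  "series": [
    [0, 0, 0.2, 0, 0],
    [0, 0, 0.2, 0, 0.9],
    [0, 0, 0.2, 0, 0.9],
    [0, 0, 0.2, 0, 0.9],
    [0, 0, 0.2, 0, 0.9],
    [0, 0, 0.2, 0, 0.9],
    [0, 0, 0.2, 0, 0.9]
  ],
  "grip_force": 30
}}

```text
clock: 29.05
eef_pos: [0.4513, 0.1148, 0.0048]
tcp_rot: [0.979, -0.204, 0.0, -0.0]
ft_force: [-0.2, 1.1, 1.7]
width: 0.0393
gripper_force: 31.4
```

{"op": "step_arm", "data": {
  "series": [
    [0, 0, -3, 0, 0.9],
    [0, 0, -8, 0, 0.9],
    [0, 0, -12, 0, 0.9],
    [0, 0, -12, 0, 0.9],
    [0, 0, -12, 0, 0.9]
  ]
}}

```text
clock: 29.55
eef_pos: [0.4517, 0.1148, 0.1257]
tcp_rot: [0.979, -0.204, 0.001, -0.0]
ft_force: [-1.0, -0.1, -0.7]
width: 0.0395
gripper_force: 31.3
```

```bash
python3 -c "
from h import *
print(pose()[1]);plan(.5455,.312,.12,9.4)"
```

```text
[0.45174997 0.11481839 0.12571241]
t 29.55 th -23.5 q6 2.08 -> shift cm [  0.72 -21.82   0.6 ] yaw -32.9
```

{"op": "step_arm", "data": {
  "series": [
    [0.7, -21.8, 0, -33, 0.9],
    [0.7, -21.8, 0, -33, 0.9],
    [0.7, -21.8, 0, -33, 0.9],
    [0.7, -21.8, 0, -33, 0.9],
    [0.7, -21.8, 0, -33, 0.9],
    [0.7, -21.8, 0, -33, 0.9],
    [0.7, -21.8, 3, -33, 0.9],
    [0.7, -21.8, 6, -33, 0.9],
    [0.7, -21.8, 6, -33, 0.9],
    [0.7, -21.8, 6, -33, 0.9]
  ]
}}

```text
clock: 30.55
eef_pos: [0.5424, 0.3101, 0.0626]
tcp_rot: [0.997, 0.082, -0.003, 0.001]
ft_force: [-0.1, -0.5, 0.3]
width: 0.0391
gripper_force: 31.2
```

{"op": "step_arm", "data": {
  "series": [
    [0, 0, 0, 0, 0.9],
    [0, 0, 0, 0, 0.9]
  ]
}}

```text
clock: 30.75
eef_pos: [0.5459, 0.312, 0.0666]
tcp_rot: [0.997, 0.082, 0.002, -0.001]
ft_force: [0.1, 0.2, -0.7]
width: 0.0391
gripper_force: 31.2
```

```bash
python3 -c "
from h import *
cv2.imwrite('pics/w11.png',ctrl.grab_frame('wrist')[:,:,::-1].copy())
print(pose()[1]);plan(.5455,.312,.0328,9.4)"
```

```text
[0.5458368  0.31211252 0.0666607 ]
t 30.8 th 9.4 q6 1.81 -> shift cm [-0.05  0.01  3.39] yaw 0.0
```

View pics/w11.png

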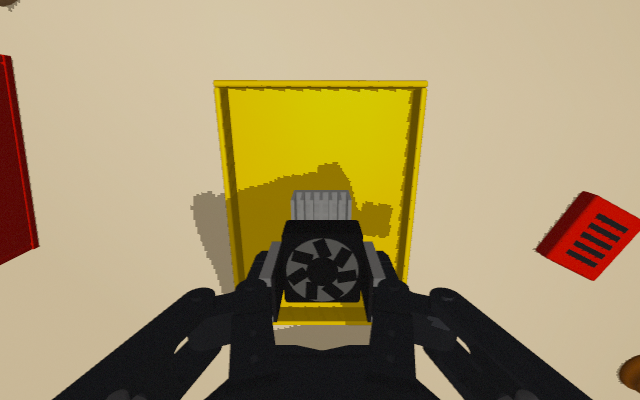

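{"op": "step_arm", "data": {
  "series": [
    [0, 0, 1.5, 0, 0.9],
    [0, 0, 2.5, 0, 0.9],
    [0, 0, 2.9, 0, 0.9],
    [0, 0, 3.1, 0, 0.9],
    [0, 0, 3.2, 0, 0.9],
    [0, 0, 3.2, 0, 0.9],
    [0, 0, 3.2, 0, 0.9]
  ]
}}

```text
clock: 31.5
eef_pos: [0.5446, 0.3119, 0.0328]
tcp_rot: [0.997, 0.082, 0.0, -0.0]
ft_force: [-0.7, -0.5, 2.1]
width: 0.0389
gripper_force: 31.5
```

Contact at the expected height; release and retreat.

{"op": "step_arm", "data": {
  "series": [
    [0, 0, 0, 0, 0.3],
    [0, 0, 0, 0, 0.3],
    [0, 0, 0, 0, 0.3],
    [0, 0, -3, 0, 0.3],
    [0, 0, -8, 0, 0],
    [0, 0, -13, 0, 0],
    [0, 0, -17, 0, 0],
    [0, 0, -17, 0, 0],
    [0, 0, -17, 0, 0]
  ]
}}

```text
clock: 32.4
eef_pos: [0.5454, 0.3122, 0.2045]
tcp_rot: [0.997, 0.082, 0.002, -0.001]
ft_force: [0.5, -0.3, -0.2]
width: 0.0852
gripper_force: 0.0
```

```bash
python3 - <<'E'
from h import *
c=ctrl.calibration('wrist');im=ctrl.grab_frame('wrist')[:,:,::-1].copy()
a=ortho(im,c,.048,.65,.40,400,400,.4)
s=ctrl.grab_frame('side')[:,:,::-1].copy()
b=cv2.resize(s[80:400,140:460],(400,400),interpolation=cv2.INTER_CUBIC)
cv2.imwrite('pics/end.png',np.hstack([a,b]))
E
```

```text
(no output)
```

View pics/end.png

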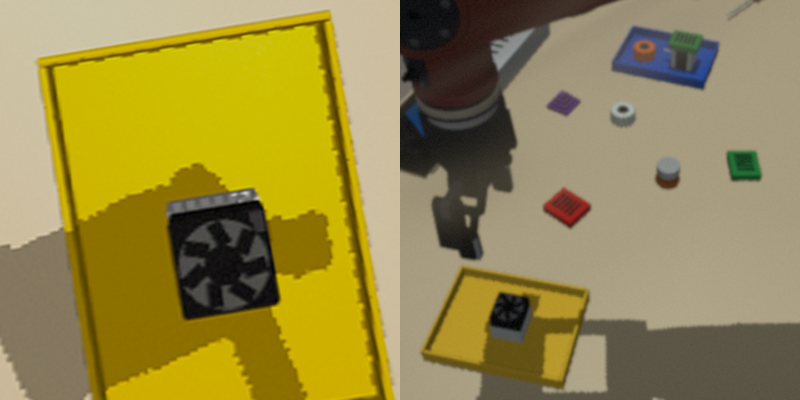

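```bash
python3 -c "
from workcell import ctrl
print(ctrl.sign_off())"
```

```text
the job is handed in; nothing more can be done
None
```

Both printer service kits are made up as asked and handed in at about 32 s; the last pictures show everything in place and the red cover and white gear untouched, but `sign_off()` returned no verdict.

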